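Raise a ratchet stand to its mate's notch and lay the tube across

TASK

One of the two red ratchet stands is still fully down. Lift its post by the saddle past the notch that its mate is set to, ease it back until the pawl carries it in that same notch, neither letting it drop nor forcing it down on the pawl, and only then let go. Then lay the square tube gently across both saddles, down between their horns, and leave everything else where it is.

Things in the scene. Friction and masses are not known exactly. Their poses are not given: they have to be found in the camera images.
- post (a joint): height of the lowered stand's sliding post in m: 0 fully down (start), up to 0.112. It stands in a notch at about 0.034, 0.064 or 0.094, but its tooth strip is bolted on through slots, so those seats lie up to 10 mm higher or lower: unknown, to be felt. Post and saddle weigh 5.4 to 6.6 N, sliding friction 1 N. It moves up freely; downward the pawl stops it at the next tooth
- saddle: dark steel saddle on that post, starts 180 mm above the table. Origin: middle of its seat floor. z up; seat runs along y, 34 mm long, with flat flanks 34 mm apart (grip across y, from the floor down to 37 mm below it; only the 22 mm thick bar is below). Horns at +-x: walls 36 mm apart and 13 mm high, flaring out above to 25 mm height, 67 mm over all. The tower's rim is 45 mm below the floor at the start
- pawl: yellow gravity pawl on that stand, on its saddle's +x side, about 40 mm long. Origin: its pivot, 40 mm from the post's axis. It leans on the post's teeth by its own weight, swings away as a tooth (pitch 30 mm) passes upward and drops in under it. A light part: no more than 25 N on it in all, the weight it carries included (its wedging makes that count 1.3 times)
- mate_saddle: the same saddle on the mate stand, some 208 to 236 mm away along the saddle's y axis (either side), the two seats in line and both stands bolted to one plate. Its post already stands in notch 1 or 2 (0.034 or 0.064 m up). Origin and axes as for saddle. Must stay as it is
- tube: bare aluminium square tube, 30 x 30 mm, 340 mm long, 0.3 to 0.55 kg, lying on the table between robot and stands, nearly along world y. Origin: middle of its underside; x along its length, z up
- tube_center (a point): the middle of the tube, 15 mm above its underside
- grinder: angle grinder with orange body, 250 mm long, lying; bystander. Origin: underside, near its middle
- mallet: black mallet, 300 mm long, lying; bystander. Origin: underside, near its middle
- magnet_square: red triangular welding magnet, 65 mm legs, 16 mm thick, on the plate between the stands; bystander. Origin: underside
- chipping_hammer: hammer with wooden handle lying beyond the stands; bystander. Origin: underside, near its middle
- wire_brush: brush with wooden handle lying beyond the stands; bystander. Origin: underside, near its middle
- coupon: dark steel offcut, 90 x 50 x 6 mm, on the table; bystander. Origin: middle of its underside
- spray_can: upright grey spray can, 52 mm wide, 150 mm tall; bystander. Origin: middle of its underside

How it is judged (in metres and radians):
On the way, in this order (a step that is already met when the one before it is completed fails the run):
1. still held, the post stands in the same notch as its mate (saddle heights within 14 mm) and its pawl carries it (over 3 N on it) (z of saddle in the frame of mate_saddle between -0.014 and 0.014 m and contact force between pawl and anything else above 3 N and velocity of joint post between -0.01 and 0.01 m/s and contact force between the fingers and saddle above 1 N), for 0.1 s.
2. it has been let go of and stands there at rest, carried by its pawl (over 3 N on it) (z of saddle in the frame of mate_saddle between -0.014 and 0.014 m and contact force between pawl and anything else above 3 N and velocity of joint post between -0.01 and 0.01 m/s and contact force between the fingers and saddle below 0.5 N), for 0.3 s.
At the end, for the whole second after the job is handed in: The post is still carried by its pawl (over 3 N) in its mate's notch (saddle heights within 14 mm); the tube lies on both seat floors (over 0.3 N on each) between the horns, its middle within 6 mm of the saddles' centre line, level within 4 degrees, all at rest (z of saddle in the frame of mate_saddle between -0.014 and 0.014 m and contact force between pawl and anything else above 3 N and velocity of joint post between -0.01 and 0.01 m/s and contact force between tube and saddle above 0.3 N and x of tube_center in the frame of saddle between -0.006 and 0.006 m and z of tube_center in the frame of saddle between 0.007 and 0.023 m and contact force between tube and mate_saddle above 0.3 N and x of tube_center in the frame of mate_saddle between -0.006 and 0.006 m and z of tube_center in the frame of mate_saddle between 0.007 and 0.023 m and angle between tube's own x axis and vertical between 1.5 and 1.64 rad and linear speed of tube below 0.02 m/s); the robot touches nothing.
It fails at once if the post is forced down: over 25 N on its pawl (contact force between pawl and anything else above 25 N).
It fails at once if the post is let drop: it sinks faster than 0.15 m/s (velocity of joint post below -0.15 m/s).
It fails at once if the tube is dropped or pressed on a saddle with over 25 N (contact force between tube and saddle above 25 N or contact force between tube and mate_saddle above 25 N).
It fails at once if the mate's saddle is moved by over 8 mm (distance of mate_saddle from where it was at the start of the episode above 0.008 m).
It fails at once if another thing on the table is shifted by over 30 mm (distance of any of grinder, mallet, magnet_square, chipping_hammer, wire_brush, coupon, spray_can from where it was at the start of the episode above 0.03 m).
It also fails if it takes over 61 s, if anything falls off the work surface, if the arm or the gripper's body presses on something with over 40 N, if the wrist force passes 120 N, or if a joint passes its speed limit or range.

ROBOT

A 6-joint arm with a two-finger parallel gripper is mounted at the origin on the work surface. World frame = base frame: x ahead of the robot, y to its left, z up, the work surface at z = 0. Lengths are in mm, angles in rad, forces in N, time in s.
With the tool pointing down it reaches from about 300 to 875 mm from the base axis. Payload 6.4 kg.
Tool frame: the origin (TCP) lies at the very end of the fingers, on their centre line; the grasp point (between the pads) lies 19 mm behind it (manip.grip_point_offset is the distance from the TCP to the grasp point, in mm); z points along the fingers, y is the line along which they close (so a half turn about z gives the same grasp; the last joint's range is limited). The gripper opens to 85 mm and grips with 20 to 120 N. Pads are 22 mm wide; open, the fingers measure 114 mm over their backs; the gripper's body (76 mm by 85 mm) begins 54 mm behind the grasp point. The pads swing forward as they close: fully open they stand 13 mm farther back than shut.
Start: joints at [0.933, 0.181, 1.607, -0, 1.354, -0.206], TCP at [240.632, 522.243, 231.288] pointing down, gripper open.
Joint ranges: [-2.99, 2.99], [-0.89, 2.07], [0.3, 2.58], [-1.14, 4.28], [0, 2.63], [-3.12, 3.12]. Speed limits (rad/s): [2.57, 2.57, 3.01, 3.14, 3.14, 3.14].

INTERFACE

Orientations are given as a 3x3 rotation matrix whose columns are the frame's x, y, z axes.
In Python, from bench import manip gives the robot as it stands. The module is installed in compiled form; this text tells all that it offers.
- The arm moves only by the tool send_rows, never from a script. Its argument "targets" is a list of rows, each a list of 5 numbers: the closure, from 0 (fully open) to 1 (shut), then the shift along the tool's x, y, z in m, then the turn about the tool's z in degrees. A call has 1 to 5 rows; each row is the pose to reach, as a shift and turn from the pose commanded when the call began, along the tool's axes at that moment; what a row does not reach only later rows make up. A row lasts 1/10 s, in which the tool goes at most 50 mm and 8.59 degrees, less where a joint would pass 70% of its speed; a pose out of reach is approached as far as the arm can. A call with a gripper value outside its range is refused whole. The fingers move at their own pace and stop on an object; "newtons" is the grip in N (left out, the last holds). Time passes only in rows, so rows that repeat a pose let the fingers close. It gives the time, the measured TCP pose, the force, the opening and the grip force at its end, in the units of the state.
- manip.read_state(): the state, without advancing time (a new reading comes with each control period).
- manip.read_camera(name): name is "side" or "top" or "wrist"; returns (picture, depth): 420x560x3 uint8, blue, green, red; 420x560 float32, mm along the optical axis (not along the pixel's ray), 0 where there is no reading.
- manip.calibration(name): a dict with "fx", "fy", "cx", "cy" (pixels), "cam_to_world" (4x4, takes a point from camera to world coordinates); the wrist camera has in their place "T_tool_cam" (4x4, takes a point from camera to tool coordinates, whose origin is the TCP and whose axes are the flange's). Camera axes: x right, y down, z forward; pixel columns grow to the right and rows downward; lengths in mm; the calibration is good to about 2 mm. A picture is of the moment at which its call begins: read the wrist's pose just before it. calibration takes no time and is no camera call.
- manip.hand_in(): hands the job in; it is judged then, once.
The state is a dict: "clock": time; "joints": joint angles; "joint_vel": joint speeds; "joint_efforts": joint torques, N m; "eef_pos": TCP position; "tcp_rot": TCP orientation; "ft_force": force on the tool from outside, world axes, zero at the start; "moment": the same for the moment, N m; "width": finger opening in mm; "grip_force": force on a finger pad.
Only numpy, scipy, OpenCV 4.12 (cv2) and the standard library are available. Lean on these libraries where they do the work, as an engineer would, in place of code of your own. Each camera call takes 0.05 s, during which the arm holds its last target. There are 200 camera calls.

## Working session

There is one attempt and no reset: what is moved stays moved. The work goes in short steps, Python scripts to look and compute and a tool call to move; the robot and the scene stay as the last step left them, time stands still between calls to the robot, and variables do not carry over. Pictures are saved under pics/ and viewed, at most 10 in all, crops included, and the job is handed in when it is done.

Besides the shell and the picture viewer there is one more tool, called as name(argument=value, ...) on one line, values as JSON. send_rows: Moves the arm, as the interface text tells. Its arguments: {"type":"object","properties":{"targets":{"type":"array","items":{"type":"array","items":{"type":"number"}}},"newtons":{"type":"number"}},"required":["targets"]}

```bash
mkdir -p pics
python3 - <<'E'
from bench import manip
import cv2,numpy as np
s=manip.read_state()
for k,v in s.items(): print(k,np.round(v,3).tolist())
for n in("side","top"):
    p,d=manip.read_camera(n);cv2.imwrite(f"pics/{n}0.png",p);np.savez(f"{n}0.npz",p=p,d=d)
    c=manip.calibration(n);print(n,{k:np.round(v,3).tolist() for k,v in c.items()})
print(manip.calibration("wrist"),manip.grip_point_offset)
E
```

```text
clock 0.0
joints [0.933, 0.182, 1.608, 0.0, 1.354, -0.206]
joint_vel [0.0, 0.001, 0.001, 0.0, 0.001, 0.001]
joint_efforts [-0.001, -44.487, -35.134, -0.0, 0.009, 0.0]
eef_pos [240.274, 521.772, 230.357]
tcp_rot [[-0.908, 0.418, -0.001], [0.418, 0.908, -0.001], [0.0, -0.002, -1.0]]
ft_force [0.376, 0.822, -0.168]
moment [-0.027, -0.031, 0.014]
grip_force 0.0
width 85.63
side {'fx': 485.526, 'fy': 485.526, 'cx': 279.154, 'cy': 200.731, 'cam_to_world': [[0.96, -0.154, 0.232, 225.082], [-0.278, -0.484, 0.829, -1288.971], [-0.016, -0.861, -0.508, 905.034], [0.0, 0.0, 0.0, 1.0]]}
top {'fx': 518.851, 'fy': 518.851, 'cx': 285.045, 'cy': 209.707, 'cam_to_world': [[-0.036, -0.975, 0.217, 279.65], [-0.999, 0.034, -0.014, 1.13], [0.006, -0.217, -0.976, 1440.263], [0.0, 0.0, 0.0, 1.0]]}
{'fx': 331.5858325543227, 'fy': 331.5858325543227, 'cx': 282.522922599065, 'cy': 202.48581485703454, 'T_tool_cam': array([[-1.11923986e-03, -9.53159136e-01, -3.02467202e-01,
         7.68145712e+01],
       [ 9.99999334e-01, -1.15241968e-03, -6.87670256e-05,
        -6.43020971e-03],
       [-2.83023237e-04, -3.02467078e-01,  9.53159791e-01,
        -1.43320535e+02],
       [ 0.00000000e+00,  0.00000000e+00,  0.00000000e+00,
         1.00000000e+00]])} 18.700000000000003
```

View pics/side0.png

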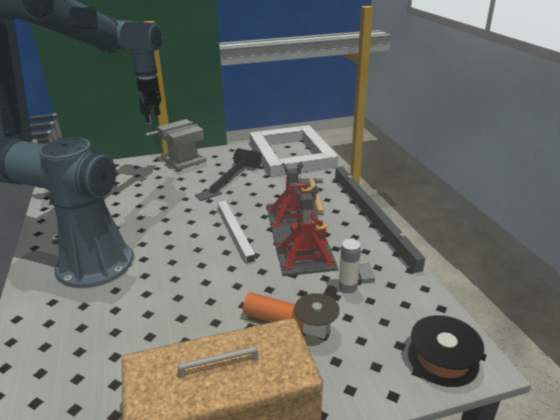

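View pics/top0.png

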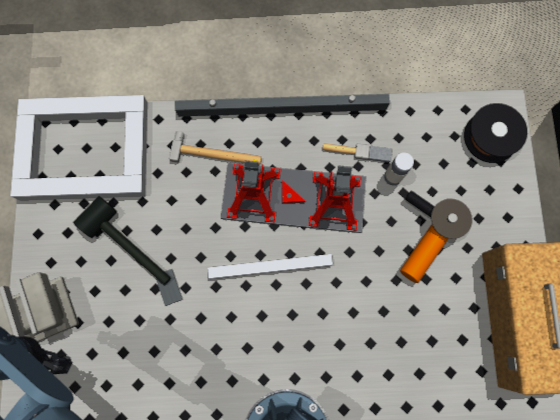

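The top view shows the stands at about px (253,175) and (338,185), the tube from (209,272) to (332,260), and the mallet, grinder and spray can around them. Next I'll measure heights from depth.

```bash
cat > h.py <<'E'
import numpy as np,cv2
from bench import manip
def cloud(p,d,K,T):
    v,u=np.mgrid[:d.shape[0],:d.shape[1]]
    c=np.stack([(u-K["cx"])/K["fx"]*d,(v-K["cy"])/K["fy"]*d,d],-1)
    W=c@T[:3,:3].T+T[:3,3]; W[d<=0]=np.nan
    return W
def load(n):
    z=np.load(f"{n}0.npz");c=manip.calibration(n)
    return z["p"],cloud(z["p"],z["d"],c,np.array(c["cam_to_world"]))
def wrist(name=None):
    s=manip.read_state();p,d=manip.read_camera("wrist")
    c=manip.calibration("wrist");T=np.eye(4);T[:3,:3]=s["tcp_rot"];T[:3,3]=s["eef_pos"]
    W=cloud(p,d,c,T@c["T_tool_cam"])
    if name: cv2.imwrite(f"pics/{name}.png",p);np.savez(name+".npz",p=p,W=W)
    return p,W,s
E
python3 - <<'E'
from h import *
p,W=load("top")
for nm,(u0,u1) in {"L":(225,285),"R":(305,375)}.items():
    w=W[150:232,u0:u1].reshape(-1,3);w=w[np.isfinite(w).all(1)]
    h=w[w[:,2]>120];print(nm,len(h),h.mean(0).round(1),h.min(0).round(1),h.max(0).round(1),np.histogram(h[:,2],np.arange(120,320,10)))
w=W[245:290,195:345];q=p[245:290,195:345]
m=(w[...,2]>20)&(w[...,2]<45);t=w[m]
print(len(t),t.mean(0),np.median(t[:,2]));print(cv2.minAreaRect(t[:,:2].astype(np.float32)))
# max height map of objects
w=W.reshape(-1,3)
for n in("side",):
    p,W=load(n)
    for nm,(u0,u1,v0,v1) in {"far":(265,318,155,195),"near":(285,332,185,225)}.items():
        w=W[v0:v1,u0:u1].reshape(-1,3);w=w[np.isfinite(w).all(1)];h=w[w[:,2]>120];h=h[h[:,0]<700]
        print(nm,len(h),h.mean(0).round(1),h.min(0).round(1),h.max(0).round(1))
E
```

```text
L 472 [651.7  65.6 174.7] [616.6  39.9 120.1] [683.3  93.7 209.9] (array([ 30,  74,   2,   4,   6, 118,  81,  94,  63,   0,   0,   0,   0,
         0,   0,   0,   0,   0,   0]), array([120, 130, 140, 150, 160, 170, 180, 190, 200, 210, 220, 230, 240,
       250, 260, 270, 280, 290, 300, 310]))
R 510 [ 619.8 -158.9  199.4] [ 585.8 -182.5  120.3] [ 654.6 -133.2  240.7] (array([ 39,  73,  10,   2,   0,   1,   3,   6,  36, 158,  71, 110,   1,
         0,   0,   0,   0,   0,   0]), array([120, 130, 140, 150, 160, 170, 180, 190, 200, 210, 220, 230, 240,
       250, 260, 270, 280, 290, 300, 310]))
1406 [438.70494167  28.19771824  28.90068332] 28.89334753119408
((439.4513854980469, 27.090835571289062), (31.261293411254883, 341.37982177734375), 4.313665390014648)
far 452 [645.2  10.6 178.3] [ 586.4 -179.4  120.4] [687.9  97.1 242. ]
near 603 [ 623.4 -142.8  180.2] [ 586.4 -188.8  120.4] [672.9  68.8 242. ]
```

send_rows(targets=[[0,-0.041,-0.018,-0.005,0],[0,-0.083,-0.036,-0.01,0],[0,-0.124,-0.053,-0.015,0],[0,-0.166,-0.071,-0.02,0],[0,-0.207,-0.089,-0.025,0]])

```text
clock: 0.6
eef_pos: [392.1, 353.2, 256.2]
tcp_rot: [[-0.908, 0.418, -0.0], [0.418, 0.908, -0.0], [0.0, -0.0, -1.0]]
ft_force: [0.8, -0.1, -0.5]
width: 85.3
grip_force: 0.0
```

send_rows(targets=[[0,-0.041,-0.018,-0.005,0],[0,-0.083,-0.036,-0.01,0],[0,-0.124,-0.053,-0.015,0],[0,-0.166,-0.071,-0.02,0],[0,-0.207,-0.089,-0.025,0]])

```text
clock: 1.1
eef_pos: [542.9, 185.7, 281.1]
tcp_rot: [[-0.908, 0.419, -0.001], [0.419, 0.908, 0.0], [0.001, -0.0, -1.0]]
ft_force: [0.4, 0.1, -0.4]
width: 85.3
grip_force: 0.0
```

send_rows(targets=[[0,-0.038,-0.016,-0.005,-4],[0,-0.075,-0.032,-0.01,-8],[0,-0.113,-0.048,-0.015,-12],[0,-0.15,-0.064,-0.019,-16],[0,-0.15,-0.064,-0.019,-16.8]])

```text
clock: 1.6
eef_pos: [653.9, 61.9, 299.5]
tcp_rot: [[-0.99, 0.141, 0.0], [0.141, 0.99, -0.001], [-0.0, -0.001, -1.0]]
ft_force: [-1.0, 0.1, -0.0]
width: 85.6
grip_force: 0.0
```

Run:
```python
from h import *
p,W,s=wrist("w1")
print(s["clock"],np.round(s["eef_pos"],1),np.round(s["tcp_rot"],3).tolist(),np.round(s["ft_force"],2))
for n,mm in (("S",np.abs(W[...,1]-66)<45),("M",np.abs(W[...,1]+159)<45)):
    m=mm&(W[...,2]>165)&(W[...,2]<250);w=W[m]
    if len(w)<50: print(n,len(w));continue
    print(n,len(w),w.min(0).round(1),w.max(0).round(1),np.histogram(w[:,2],np.arange(165,250,5))[0], cv2.minAreaRect(w[:,:2].astype(np.float32)))
```

```text
1.6 [653.9  61.9 299.5] [[-0.99, 0.141, 0.0], [0.141, 0.99, -0.001], [-0.0, -0.001, -1.0]] [-1.01  0.09 -0.04]
S 3545 [616.9  48.6 178.3] [687.1  90.8 206.5] [   0    0  253 1400   86  310  489  919   88    0    0    0    0    0
    0    0] ((652.1864624023438, 69.72589111328125), (34.12677001953125, 66.65572357177734), 82.02352905273438)
M 1898 [ 603.  -160.5  165.1] [ 647.1 -138.8  221.1] [101   3  50 209 231 234 240 244 276 243  61   6   0   0   0   0] ((622.0635986328125, -144.11282348632812), (46.25914001464844, 19.609926223754883), 17.81935691833496)
```

View pics/w1.png

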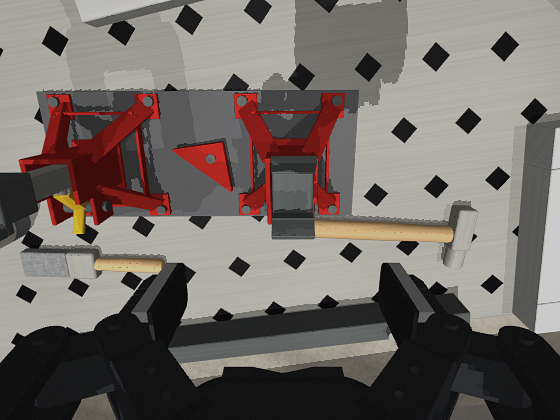

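send_rows(targets=[[0,0.003,0.0075,0.01,0],[0,0.003,0.0075,0.04,0],[0,0.003,0.0075,0.07,0],[0,0.003,0.0075,0.09,0],[0,0.003,0.0075,0.1,0]])

```text
clock: 2.15
eef_pos: [646.9, 76.6, 196.9]
tcp_rot: [[-0.991, 0.137, -0.005], [0.137, 0.991, 0.001], [0.005, 0.0, -1.0]]
ft_force: [0.6, 0.9, 0.1]
width: 85.2
grip_force: 0.0
```

send_rows(targets=[[0,0,0,0.012,0],[0,0,0,0.025,0],[0,0,0,0.038,0],[0,0,0,0.048,0],[0,0,0,0.054,0]])

```text
clock: 2.65
eef_pos: [649.3, 74.2, 145.0]
tcp_rot: [[-0.99, 0.138, -0.001], [0.138, 0.99, 0.0], [0.001, -0.0, -1.0]]
ft_force: [0.2, -0.3, -0.1]
width: 85.4
grip_force: 0.0
```

Run:
```python
from h import *
p,W,s=wrist("w2")
print(s["clock"],np.round(s["eef_pos"],1),np.round(s["ft_force"],2))
p,W=load("top")
for u0,u1 in((225,285),(305,375)):
    w=W[150:232,u0:u1].reshape(-1,3);w=w[np.isfinite(w).all(1)];h=w[w[:,2]>165]
    print(np.percentile(h[:,2],[5,20,40,90,95,98]).round(1))
```

```text
2.65 [649.3  74.2 145. ] [ 0.18 -0.28 -0.14]
[175.4 177.6 181.3 202.  203.3 204.9]
[208.  211.4 214.6 235.2 236.3 237.6]
```

View pics/w2.png

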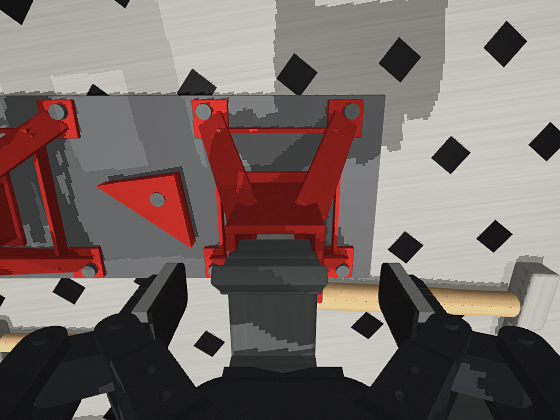

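The saddle (px 215–325) sits about 11 px left of the finger centre. I'll shift the tool about 4 mm toward -y and then close.

send_rows(targets=[[0,-0.0035,-0.004,-0.002,0],[0.2,-0.0035,-0.004,-0.002,0],[0.35,-0.0035,-0.004,-0.002,0],[0.45,-0.0035,-0.004,-0.002,0],[0.45,-0.0035,-0.004,-0.002,0]], newtons=60)

```text
clock: 3.2
eef_pos: [652.7, 69.8, 148.6]
tcp_rot: [[-0.99, 0.138, 0.0], [0.138, 0.99, -0.0], [-0.0, 0.0, -1.0]]
ft_force: [0.4, -0.2, 1.2]
width: 46.8
grip_force: 0.0
```

send_rows(targets=[[0.6,0,0,0,0],[0.8,0,0,0,0],[1,0,0,0,0],[1,0,0,0,0],[1,0,0,0,0]], newtons=60)

```text
clock: 3.7
eef_pos: [652.6, 69.8, 148.6]
tcp_rot: [[-0.99, 0.138, 0.0], [0.138, 0.99, -0.0], [-0.0, -0.0, -1.0]]
ft_force: [-3.1, -0.5, 3.1]
width: 33.0
grip_force: 61.3
```

send_rows(targets=[[1,0,0,-0.003,0],[1,0,0,-0.008,0],[1,0,0,-0.013,0],[1,0,0,-0.018,0],[1,0,0,-0.02,0]])

```text
clock: 4.2
eef_pos: [652.5, 69.8, 168.2]
tcp_rot: [[-0.99, 0.138, -0.0], [0.138, 0.99, 0.0], [0.0, 0.0, -1.0]]
ft_force: [4.0, 0.0, -7.6]
width: 33.2
grip_force: 60.4
```

send_rows(targets=[[1,0,0,-0.005,0],[1,0,0,-0.01,0],[1,0,0,-0.015,0],[1,0,0,-0.018,0],[1,0,0,-0.018,0]])

```text
clock: 4.7
eef_pos: [652.5, 69.8, 187.0]
tcp_rot: [[-0.99, 0.138, 0.0], [0.138, 0.99, -0.0], [-0.0, -0.0, -1.0]]
ft_force: [2.7, -0.7, -5.3]
width: 33.3
grip_force: 60.6
```

send_rows(targets=[[1,0,0,-0.003,0],[1,0,0,-0.006,0],[1,0,0,-0.009,0],[1,0,0,-0.01,0],[1,0,0,-0.01,0]])

```text
clock: 5.2
eef_pos: [652.5, 69.8, 196.6]
tcp_rot: [[-0.99, 0.138, 0.0], [0.138, 0.99, -0.0], [-0.0, -0.0, -1.0]]
ft_force: [3.0, -0.4, -5.0]
width: 32.9
grip_force: 60.8
```

send_rows(targets=[[1,0,0,0.001,0],[1,0,0,0.002,0],[1,0,0,0.003,0],[1,0,0,0.0035,0],[1,0,0,0.0035,0]])

```text
clock: 5.7
eef_pos: [652.5, 69.8, 192.6]
tcp_rot: [[-0.99, 0.138, -0.0], [0.138, 0.99, 0.0], [0.0, -0.0, -1.0]]
ft_force: [3.3, 0.1, -5.7]
width: 33.0
grip_force: 60.8
```

send_rows(targets=[[1,0,0,0.0005,0],[1,0,0,0.001,0],[1,0,0,0.0015,0],[1,0,0,0.0015,0]])

```text
clock: 6.1
eef_pos: [652.5, 69.8, 191.2]
tcp_rot: [[-0.99, 0.138, -0.0], [0.138, 0.99, -0.0], [0.0, -0.0, -1.0]]
ft_force: [2.6, 0.5, -5.6]
width: 32.9
grip_force: 60.9
```

send_rows(targets=[[1,0,0,0.0005,0],[1,0,0,0.001,0],[1,0,0,0.0015,0],[1,0,0,0.002,0]])

```text
clock: 6.5
eef_pos: [652.5, 69.8, 189.2]
tcp_rot: [[-0.99, 0.138, -0.0], [0.138, 0.99, -0.0], [0.0, -0.0, -1.0]]
ft_force: [1.5, 0.0, -4.5]
width: 33.5
grip_force: 60.8
```

send_rows(targets=[[1,0,0,0.0005,0],[1,0,0,0.001,0],[1,0,0,0.0015,0],[1,0,0,0.0015,0]])

```text
clock: 6.9
eef_pos: [652.5, 69.8, 187.6]
tcp_rot: [[-0.99, 0.138, -0.0], [0.138, 0.99, 0.0], [0.0, -0.0, -1.0]]
ft_force: [2.6, 0.2, -5.7]
width: 33.1
grip_force: 60.9
```

send_rows(targets=[[1,0,0,0.0005,0],[1,0,0,0.001,0],[1,0,0,0.0015,0],[1,0,0,0.002,0]])

```text
clock: 7.3
eef_pos: [652.6, 69.8, 186.6]
tcp_rot: [[-0.99, 0.138, 0.0], [0.138, 0.99, -0.0], [-0.0, -0.0, -1.0]]
ft_force: [-1.3, 0.2, 3.0]
width: 33.3
grip_force: 61.7
```

send_rows(targets=[[1,0,0,0,0],[1,0,0,0,0],[1,0,0,0,0]])

```text
clock: 7.6
eef_pos: [652.6, 69.8, 186.5]
tcp_rot: [[-0.99, 0.138, 0.0], [0.138, 0.99, -0.0], [-0.0, -0.0, -1.0]]
ft_force: [-2.1, 0.5, 5.4]
width: 33.2
grip_force: 61.9
```

send_rows(targets=[[1,0,0,-0.0005,0],[0.55,0,0,-0.0005,0],[0.4,0,0,-0.0005,0],[0.2,0,0,-0.0005,0],[0,0,0,-0.0005,0]], newtons=40)

```text
clock: 8.1
eef_pos: [652.6, 69.8, 186.1]
tcp_rot: [[-0.99, 0.138, -0.0], [0.138, 0.99, 0.0], [0.0, 0.0, -1.0]]
ft_force: [-0.6, -0.2, -0.4]
width: 77.9
grip_force: 0.0
```

send_rows(targets=[[0,0,0,0,0],[0,0,0,0,0],[0,0,0,0,0],[0,0,0,0,0],[0,0,0,0,0]])

```text
clock: 8.6
eef_pos: [652.6, 69.8, 186.3]
tcp_rot: [[-0.99, 0.138, 0.0], [0.138, 0.99, -0.0], [-0.0, -0.0, -1.0]]
ft_force: [0.5, -0.9, 0.8]
width: 85.6
grip_force: 0.0
```

send_rows(targets=[[0,0,0,-0.015,0],[0,0,0,-0.04,0],[0,0,0,-0.08,0],[0,0,0,-0.12,0],[0,0,0,-0.13,0]])

```text
clock: 9.1
eef_pos: [654.8, 69.7, 324.2]
tcp_rot: [[-0.99, 0.138, 0.01], [0.138, 0.99, -0.001], [-0.011, 0.001, -1.0]]
ft_force: [0.0, 0.4, 1.1]
width: 85.6
grip_force: 0.0
```

send_rows(targets=[[0,0,0,0,0],[0,0,0,0,0]])

```text
clock: 9.3
eef_pos: [652.1, 69.8, 315.6]
tcp_rot: [[-0.99, 0.138, -0.001], [0.138, 0.99, 0.0], [0.001, -0.0, -1.0]]
ft_force: [0.2, 0.2, -0.7]
width: 85.5
grip_force: 0.0
```

Run:
```python
from h import *
p,W,s=wrist("w3")
print(s["clock"],np.round(s["eef_pos"],1),np.round(s["tcp_rot"],3).tolist(),np.round(s["ft_force"],2))
m=(np.abs(W[...,1]-66)<45)&(W[...,2]>200)&(W[...,2]<260);w=W[m]
print(len(w),np.histogram(w[:,2],np.arange(200,260,5))[0], cv2.minAreaRect(w[:,:2].astype(np.float32)))
q=w[(w[:,2]<228)];print(np.median(q[:,2]))
for n in("side","top"):
    p,d=manip.read_camera(n);cv2.imwrite(f"pics/{n}1.png",p);np.savez(f"{n}1.npz",p=p,d=d)
```

```text
9.3 [652.1  69.8 315.6] [[-0.99, 0.138, -0.001], [0.138, 0.99, 0.0], [0.001, -0.0, -1.0]] [ 0.2   0.17 -0.74]
4104 [   0    0    0 1797  136  113  560  658  840    0    0] ((652.1654663085938, 69.66643524169922), (34.064781188964844, 66.90454864501953), 81.95195007324219)
218.7123019816066
```

send_rows(targets=[[0,0,-0.03,-0.01,0],[0,0,-0.07,-0.02,0],[0,0,-0.1,-0.03,0],[0,0,-0.113,-0.03,0],[0,0,-0.113,-0.03,0]])

```text
clock: 9.95
eef_pos: [636.6, -43.6, 345.1]
tcp_rot: [[-0.99, 0.141, -0.002], [0.141, 0.99, 0.0], [0.002, 0.0, -1.0]]
ft_force: [0.2, 0.2, -0.7]
width: 85.4
grip_force: 0.0
```

send_rows(targets=[[0,0,0,0,0],[0,0,0,0,0]])

```text
clock: 10.15
eef_pos: [636.8, -40.6, 345.2]
tcp_rot: [[-0.991, 0.137, -0.002], [0.137, 0.991, 0.001], [0.002, 0.001, -1.0]]
ft_force: [0.1, 0.7, 0.7]
width: 85.4
grip_force: 0.0
```

Run:
```python
from h import *
p,W,s=wrist("w4")
print(s["clock"],np.round(s["eef_pos"],1))
C=[]
for y in (66,-159):
    m=(np.abs(W[...,1]-y)<45)&(W[...,2]>190)&(W[...,2]<260);w=W[m]
    r=cv2.minAreaRect(w[:,:2].astype(np.float32));C.append(r[0])
    q=w[w[:,2]<228]
    print(len(w),np.histogram(w[:,2],np.arange(190,260,5))[0],r,np.median(q[:,2]),w[:,2].max())
d=np.subtract(*C);print(np.hypot(*d),np.degrees(np.arctan2(d[1],d[0])))
```

```text
10.15 [636.8 -40.6 345.2]
3875 [  68   69   75   69   96 1555  143  123  481  524  672    0    0] ((651.7246704101562, 69.33735656738281), (34.6949348449707, 65.22539520263672), 82.05301666259766) 218.5376044375564 244.4582406443077
3760 [  72   69   77   90 1332  338  109  449  486  737    1    0    0] ((619.985107421875, -158.55238342285156), (34.80723571777344, 65.2338638305664), 81.72735595703125) 214.38476991163145 240.22987030939413
230.08940317081903 82.07108044880408
```

View pics/w4.png

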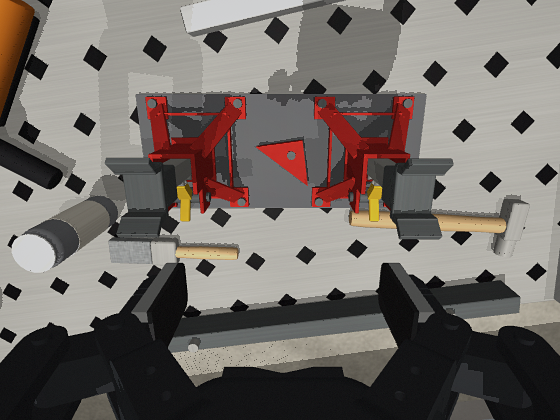

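send_rows(targets=[[0,0.041,0.008,0.01,8],[0,0.082,0.016,0.02,16],[0,0.123,0.024,0.03,24],[0,0.164,0.032,0.045,32],[0,0.2045,0.0405,0.06,40]])

```text
clock: 10.7
eef_pos: [438.4, 27.7, 285.5]
tcp_rot: [[-0.667, 0.745, 0.0], [0.745, 0.667, 0.0], [0.0, 0.0, -1.0]]
ft_force: [-0.2, 0.6, 0.1]
width: 85.5
grip_force: 0.0
```

send_rows(targets=[[0,0,0,0.02,8],[0,0,0,0.04,16],[0,0,0,0.06,24],[0,0,0,0.08,32],[0,0,0,0.085,37.7]])

```text
clock: 11.2
eef_pos: [438.4, 27.6, 198.9]
tcp_rot: [[-0.072, 0.997, -0.004], [0.997, 0.072, 0.001], [0.001, -0.004, -1.0]]
ft_force: [-1.5, -0.2, -0.5]
width: 85.3
grip_force: 0.0
```

send_rows(targets=[[0,0,0,0,0],[0,0,0,0,0],[0,0,0,0,0]])

```text
clock: 11.5
eef_pos: [440.5, 26.5, 202.0]
tcp_rot: [[-0.079, 0.997, 0.001], [0.997, 0.079, -0.0], [-0.0, 0.001, -1.0]]
ft_force: [0.1, 0.2, 0.4]
width: 85.5
grip_force: 0.0
```

Run:
```python
from h import *
p,W,s=wrist("w5")
R=np.array(s["tcp_rot"]);print(s["clock"],np.round(s["eef_pos"],1),np.degrees(np.arctan2(R[1,1],R[0,1])),np.round(s["joints"],2))
m=((W[...,2]>20)&(W[...,2]<40)&(np.abs(W[...,0]-439)<50)).astype(np.uint8)
n,l,st,_=cv2.connectedComponentsWithStats(m);i=1+st[1:,4].argmax();w=W[l==i]
print(n,len(w),st[i],cv2.minAreaRect(w[:,:2].astype(np.float32)),np.median(w[:,2]))
```

```text
11.5 [440.5  26.5 202. ] 4.513287282644367 [-0.21 -0.1   1.96  0.    1.28 -0.29]
2 10055 [  265     0    36   324 10055] ((440.8722839355469, 20.991043090820312), (30.052568435668945, 320.75140380859375), 4.171028137207031) 30.699306108581197
```

View pics/w5.png

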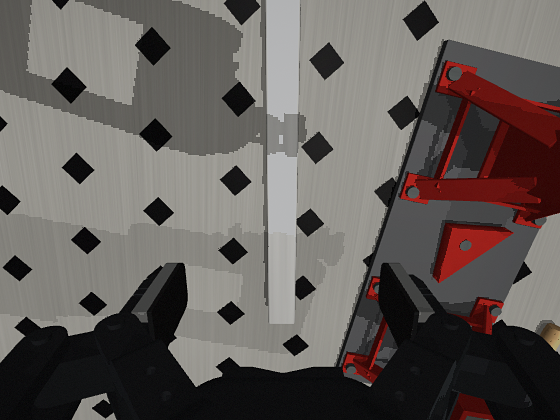

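send_rows(targets=[[0,0.002,0,0.03,0],[0,0.002,0,0.06,0],[0,0.002,0,0.09,0],[0,0.002,0,0.12,0],[0,0.002,0,0.14,0]])

```text
clock: 12.05
eef_pos: [439.3, 28.4, 59.9]
tcp_rot: [[-0.077, 0.997, -0.001], [0.997, 0.077, 0.0], [0.0, -0.001, -1.0]]
ft_force: [0.4, 0.2, -0.9]
width: 85.4
grip_force: 0.0
```

send_rows(targets=[[0,0,0,0.015,0],[0,0,0,0.03,0],[0,0,0,0.042,0],[0,0,0,0.052,0],[0,0,0,0.053,0]])

```text
clock: 12.55
eef_pos: [439.2, 28.4, 7.4]
tcp_rot: [[-0.076, 0.997, -0.002], [0.997, 0.076, 0.0], [0.0, -0.002, -1.0]]
ft_force: [-1.0, 0.1, 1.4]
width: 85.3
grip_force: 0.0
```

send_rows(targets=[[0.2,0,0,0,0],[0.4,0,0,0,0],[0.5,0,0,0,0],[0.6,0,0,0,0],[0.7,0,0,0,0]], newtons=60)

```text
clock: 13.05
eef_pos: [440.3, 28.2, 8.9]
tcp_rot: [[-0.076, 0.997, 0.001], [0.997, 0.076, -0.0], [-0.0, 0.001, -1.0]]
ft_force: [-1.1, 0.2, 6.2]
width: 29.1
grip_force: 60.8
```

send_rows(targets=[[1,0,0,0,0],[1,0,0,0,0],[1,0,0,0,0],[1,0,0,0,0]], newtons=80)

```text
clock: 13.45
eef_pos: [440.3, 28.2, 9.0]
tcp_rot: [[-0.076, 0.997, 0.001], [0.997, 0.076, -0.0], [-0.0, 0.001, -1.0]]
ft_force: [-1.5, -1.3, 6.3]
width: 28.7
grip_force: 78.8
```

send_rows(targets=[[1,0,0,-0.01,0],[1,0,0,-0.035,0],[1,0,0,-0.065,0],[1,0,0,-0.1,0],[1,0,0,-0.135,0]])

```text
clock: 13.95
eef_pos: [438.9, 28.5, 144.5]
tcp_rot: [[-0.076, 0.997, -0.001], [0.997, 0.076, 0.0], [0.0, -0.001, -1.0]]
ft_force: [0.4, -0.4, -2.9]
width: 28.5
grip_force: 79.7
```

send_rows(targets=[[1,0,0,-0.035,0],[1,0,0,-0.07,0],[1,0,0,-0.105,0],[1,0,0,-0.135,0],[1,0,0,-0.155,0]])

```text
clock: 14.45
eef_pos: [439.9, 28.3, 301.0]
tcp_rot: [[-0.076, 0.997, 0.003], [0.997, 0.076, -0.001], [-0.001, 0.003, -1.0]]
ft_force: [1.2, -0.7, -2.8]
width: 28.4
grip_force: 79.8
```

send_rows(targets=[[1,0,0,0,0],[1,0,0,0,0],[1,0,0,0,0]])

```text
clock: 14.75
eef_pos: [438.7, 28.5, 296.4]
tcp_rot: [[-0.076, 0.997, -0.003], [0.997, 0.076, 0.001], [0.001, -0.003, -1.0]]
ft_force: [-0.7, 0.4, -3.6]
width: 27.9
grip_force: 79.9
```

send_rows(targets=[[1,-0.01,0.022,0,1.5],[1,-0.026,0.057,0,4],[1,-0.045,0.097,0,7],[1,-0.063,0.137,0,10],[1,-0.078,0.17,0,12.3]])

```text
clock: 15.25
eef_pos: [616.3, -37.3, 295.5]
tcp_rot: [[0.14, 0.99, -0.003], [0.99, -0.14, 0.001], [0.0, -0.004, -1.0]]
ft_force: [-0.1, 0.5, -3.3]
width: 28.0
grip_force: 79.9
```

Run:
```python
from h import *
s=manip.read_state();R=np.array(s["tcp_rot"]);print(np.round(s["eef_pos"],1),np.degrees(np.arctan2(R[1,1],R[0,1])))
print(R.T@(np.array([635.9,-44.6,296])-s["eef_pos"]))
```

```text
[616.3 -37.3 295.5] -8.075758395045966
[-4.45931673 20.4212953  -0.53430372]
```

send_rows(targets=[[1,-0.002,0.01,0,0],[1,-0.0045,0.018,0,0],[1,-0.0045,0.0205,0,0],[1,-0.0045,0.0205,0,0],[1,-0.0045,0.0205,0,0]])

```text
clock: 15.75
eef_pos: [634.3, -43.3, 298.6]
tcp_rot: [[0.137, 0.991, -0.0], [0.991, -0.137, 0.0], [0.0, -0.0, -1.0]]
ft_force: [0.7, 0.1, -2.9]
width: 28.2
grip_force: 80.3
```

send_rows(targets=[[1,0,0,0,0],[1,0,0,0,0]])

```text
clock: 15.95
eef_pos: [634.7, -43.6, 298.8]
tcp_rot: [[0.138, 0.99, 0.001], [0.99, -0.138, -0.0], [-0.0, 0.001, -1.0]]
ft_force: [0.1, -0.1, -3.6]
width: 28.4
grip_force: 80.3
```

Run:
```python
from h import *
p,W,s=wrist("w6");R=np.array(s["tcp_rot"]);print(np.round(s["eef_pos"],1),np.degrees(np.arctan2(R[1,1],R[0,1])))
print(R.T@(np.array([635.9,-44.6,296])-s["eef_pos"]))
m=(W[...,2]>308)&(W[...,2]<335)&(np.abs(W[...,1]-60)<80);w=W[m];print(len(w),cv2.minAreaRect(w[:,:2].astype(np.float32)),np.median(w[:,2]))
pt,d=manip.read_camera("top");c=manip.calibration("top");T=cloud(pt,d,c,np.array(c["cam_to_world"]))
cv2.imwrite("pics/top2.png",pt)
```

```text
[634.7 -43.6 298.8] -7.9180271468895365
[-0.83669725  1.36657776  2.81247456]
19647 ((644.167236328125, 20.58184242248535), (85.539794921875, 30.178722381591797), 82.02165985107422) 320.3883781640007
```

View pics/w6.png

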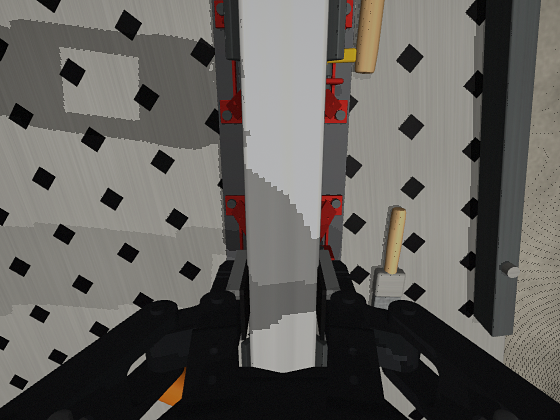

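send_rows(targets=[[1,0,0.001,0.01,0],[1,0,0.001,0.025,0],[1,0,0.001,0.04,0],[1,0,0.001,0.05,0],[1,0,0.001,0.055,0]], newtons=50)

```text
clock: 16.55
eef_pos: [634.9, -43.8, 240.6]
tcp_rot: [[0.138, 0.99, -0.004], [0.99, -0.138, 0.001], [0.0, -0.004, -1.0]]
ft_force: [0.5, 0.8, -2.6]
width: 28.2
grip_force: 80.3
```

send_rows(targets=[[1,0,0,0.003,0],[1,0,0,0.006,0],[1,0,0,0.009,0],[1,0,0,0.009,0],[1,0,0,0.009,0]], newtons=30)

```text
clock: 17.05
eef_pos: [636.1, -44.0, 234.6]
tcp_rot: [[0.138, 0.99, 0.001], [0.99, -0.138, -0.0], [-0.0, 0.001, -1.0]]
ft_force: [-0.1, -0.0, -2.6]
width: 28.2
grip_force: 80.3
```

Run:
```python
from h import *
p,W,s=wrist("w7");R=np.array(s["tcp_rot"]);print(np.round(s["eef_pos"],1),np.degrees(np.arctan2(R[1,1],R[0,1])),np.round(s["ft_force"],1))
z0=s["eef_pos"][2]
m=(W[...,2]>z0+12)&(W[...,2]<z0+30)&(np.abs(W[...,1]-60)<110)&(np.abs(W[...,0]-645)<30);w=W[m];r=cv2.minAreaRect(w[:,:2].astype(np.float32));print(len(w),r,np.median(w[:,2]))
print("line x off:",r[0][0]-(635.9+(r[0][1]+44.6)*np.tan(np.radians(7.95))))
h=(W[...,2]>z0-20)&(W[...,2]<z0+60)&(np.abs(W[...,1]-70)<30);print(np.unique(np.round(W[h][:,0],-1),return_counts=True))
```

```text
[636.1 -44.  234.6] -7.937285489386963 [-0.1 -0.  -2.6]
25325 ((640.5847778320312, 6.989505767822266), (114.36902618408203, 50.11503219604492), 89.32190704345703) 256.2274042214097
line x off: -2.5197504225778857
(array([620., 630., 640., 650., 660., 670., 680.]), array([ 824, 1289, 2191, 2225, 2004,  934,  996]))
```

View pics/w7.png

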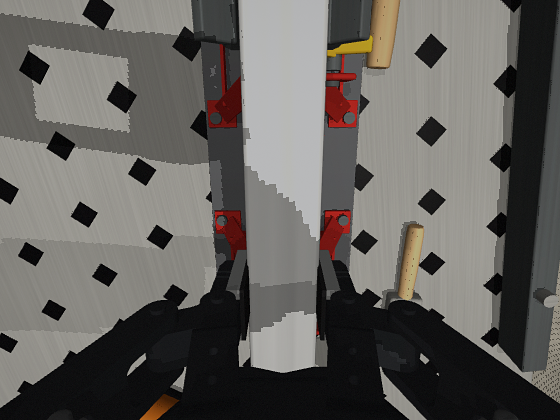

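send_rows(targets=[[1,0,0,0.0015,0],[1,0,0,0.003,0],[1,0,0,0.0045,0],[1,0,0,0.005,0],[1,0,0,0.005,0]])

```text
clock: 17.6
eef_pos: [635.9, -44.0, 229.1]
tcp_rot: [[0.138, 0.99, -0.0], [0.99, -0.138, 0.0], [0.0, -0.0, -1.0]]
ft_force: [0.7, -1.0, -3.3]
width: 28.5
grip_force: 80.3
```

send_rows(targets=[[1,0,0,0.0005,0],[1,0,0,0.001,0],[1,0,0,0.0015,0],[1,0,0,0.0015,0]])

```text
clock: 18.0
eef_pos: [635.9, -44.0, 227.7]
tcp_rot: [[0.138, 0.99, -0.0], [0.99, -0.138, 0.0], [0.0, -0.0, -1.0]]
ft_force: [0.6, 0.5, -2.5]
width: 28.1
grip_force: 80.3
```

send_rows(targets=[[1,0,0,0.0003,0],[1,0,0,0.0006,0],[1,0,0,0.001,0],[1,0,0,0.001,0]])

```text
clock: 18.4
eef_pos: [636.0, -44.0, 226.9]
tcp_rot: [[0.138, 0.99, 0.0], [0.99, -0.138, -0.0], [-0.0, 0.0, -1.0]]
ft_force: [-0.6, 0.5, -3.0]
width: 28.3
grip_force: 80.3
```

send_rows(targets=[[1,0,0,0.0003,0],[1,0,0,0.0005,0],[1,0,0,0.0005,0]])

```text
clock: 18.7
eef_pos: [636.0, -44.1, 226.6]
tcp_rot: [[0.138, 0.99, 0.0], [0.99, -0.138, -0.0], [-0.0, 0.0, -1.0]]
ft_force: [-0.3, -0.8, -0.1]
width: 28.4
grip_force: 80.5
```

send_rows(targets=[[1,0,0,0.0003,0],[1,0,0,0.0005,0],[1,0,0,0.0005,0]], newtons=25)

```text
clock: 19.0
eef_pos: [636.1, -44.2, 226.2]
tcp_rot: [[0.138, 0.99, 0.0], [0.99, -0.138, -0.0], [-0.0, 0.0, -1.0]]
ft_force: [-1.4, -1.0, 0.4]
width: 28.4
grip_force: 80.7
```

send_rows(targets=[[1,0,0,0.0003,0],[1,0,0,0.0006,0],[1,0,0,0.0008,0],[1,0,0,0.0008,0]])

```text
clock: 19.4
eef_pos: [636.1, -44.3, 225.5]
tcp_rot: [[0.138, 0.99, 0.001], [0.99, -0.138, -0.0], [-0.0, 0.001, -1.0]]
ft_force: [-2.4, -1.9, 4.5]
width: 28.5
grip_force: 81.1
```

send_rows(targets=[[1,0,0,0.0003,0],[1,0,0,0.0006,0],[1,0,0,0.0006,0],[1,0,0,0.0006,0]])

```text
clock: 19.8
eef_pos: [636.2, -44.3, 225.0]
tcp_rot: [[0.138, 0.99, 0.001], [0.99, -0.138, -0.0], [-0.0, 0.001, -1.0]]
ft_force: [-3.9, -3.2, 6.3]
width: 28.4
grip_force: 81.4
```

send_rows(targets=[[0.68,0,0,0,0],[0.67,0,0,0,0],[0.66,0,0,0,0],[0.655,0,0,0,0],[0.65,0,0,0,0]], newtons=20)

```text
clock: 20.3
eef_pos: [636.2, -44.3, 224.6]
tcp_rot: [[0.138, 0.99, 0.001], [0.99, -0.138, -0.001], [-0.001, 0.001, -1.0]]
ft_force: [-1.1, -3.0, 4.6]
width: 29.9
grip_force: 5.2
```

send_rows(targets=[[0.645,0,0,0,0],[0.635,0,0,0,0],[0.62,0,0,0,0],[0.6,0,0,0,0],[0.55,0,0,0,0]])

```text
clock: 20.8
eef_pos: [635.9, -43.8, 224.1]
tcp_rot: [[0.138, 0.99, -0.0], [0.99, -0.138, 0.0], [0.0, -0.001, -1.0]]
ft_force: [-0.5, -0.7, -0.5]
width: 38.8
grip_force: 0.0
```

send_rows(targets=[[0.45,0,0,0,0],[0.35,0,0,0,0],[0.2,0,0,0,0],[0,0,0,0,0],[0,0,0,0,0]])

```text
clock: 21.3
eef_pos: [636.0, -44.0, 224.4]
tcp_rot: [[0.138, 0.99, 0.0], [0.99, -0.138, -0.0], [-0.0, 0.0, -1.0]]
ft_force: [-0.0, 0.4, -0.8]
width: 85.4
grip_force: 0.0
```

send_rows(targets=[[0,0,0,0,0],[0,0,0,-0.01,0],[0,0,0,-0.03,0],[0,0,0,-0.06,0],[0,0,0,-0.1,0]])

```text
clock: 21.8
eef_pos: [635.1, -43.8, 324.3]
tcp_rot: [[0.138, 0.99, -0.003], [0.99, -0.138, 0.001], [0.0, -0.003, -1.0]]
ft_force: [1.0, -0.6, 0.6]
width: 85.5
grip_force: 0.0
```

send_rows(targets=[[0,0,0,-0.02,0],[0,0,0,-0.03,0],[0,0,0,-0.03,0],[0,0,0,-0.03,0]])

```text
clock: 22.2
eef_pos: [635.5, -43.9, 353.1]
tcp_rot: [[0.138, 0.99, -0.002], [0.99, -0.138, 0.0], [0.0, -0.002, -1.0]]
ft_force: [0.1, 0.6, -0.4]
width: 85.1
grip_force: 0.0
```

Run:
```python
from h import *
p,W,s=wrist("w8");print(np.round(s["eef_pos"],1),np.round(s["ft_force"],1))
m=((W[...,2]>238)&(W[...,2]<256)&(np.abs(W[...,0]-(635.9+(W[...,1]+44.6)*.1397))<17));w=W[m]
A=np.c_[w[:,:2],np.ones(len(w))];print(len(w),w.min(0),w.max(0))
for y in(-140,-100,-44,0,30,69,110):
    q=w[np.abs(w[:,1]-y)<4]
    if len(q):print(y,np.median(q[:,2]).round(1),((q[:,0].min()+q[:,0].max())/2).round(1),np.round(635.9+(y+44.6)*.1397,1))
pt,d=manip.read_camera("top");cv2.imwrite("pics/top3.png",pt[130:260,190:420].repeat(3,0).repeat(3,1))
```

```text
[635.5 -43.9 353.1] [ 0.1  0.6 -0.4]
14069 [ 598.85000789 -211.38775     241.13332825] [670.38213104  94.6850602  251.98935548]
-140 245.0 623.1 622.6
-100 245.5 629.1 628.2
-44 246.7 636.4 636.0
0 247.5 642.5 642.1
30 248.1 647.1 646.3
69 248.8 652.3 651.8
```

View pics/w8.png

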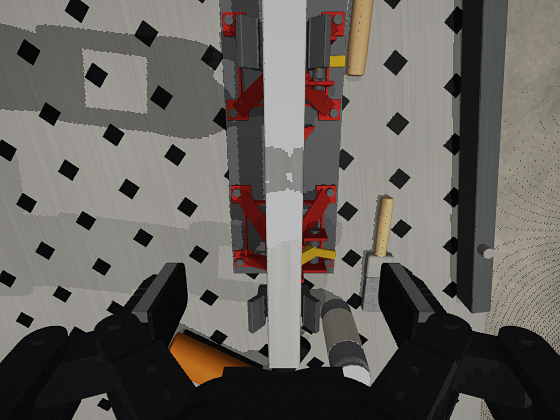

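The tube lies between the horns of both saddles, at px 265–305. Its top is about 30 mm above each seat floor and it is within 1 mm of the centre line.

```bash
python3 -c "
from bench import manip
print(manip.hand_in())"
```

```text
the job is handed in; nothing more can be done
None
```

The job is handed in, with no verdict returned: the post is held by its pawl in notch 1, its seat about 4 mm above the mate's, and the tube lies level on both saddles, within 1 mm of their centre line, with the gripper clear.

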